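# Shift the ice crusher into the blue slot

## Task

On the ice crusher, push the white-knobbed shift lever with your fingertips through its H-shaped gate, from the left leg across to the right leg and all the way into the slot that has the blue disc at its end, and leave it there. Only push the lever, gently: do not pinch it, lift it or force it, keep it out of the orange slot, and leave the glasses and the lime where they are.

Things in the scene. Friction and masses are not known exactly. Their poses are not given: they have to be found in the camera images.
- crusher: Countertop ice crusher, fixed, brushed metal, turned up to 0.3 rad. Origin on the table under the centre of the H-gate; x points from the gate to the hopper behind it (away from the robot), y to its left, z up. Housing under the gate 155 (x) x 156 (y) mm, top 72 mm up. Dark gate plate on it, 110 (x) x 128 (y) mm, top 82 mm up.
- gate_center (a point): Centre of the H-gate, on top of the gate plate; axes as the crusher's. A cross channel (neutral) along y through this point joins two legs along x, at y = +30 mm (left) and y = -30 mm (right); each leg is a front slot and a rear slot. All channels are 16 mm wide for a 10 mm lever pin (3 mm play to each side), with rounded inner corners.
- hopper_rim (a point): Centre of the mouth of the clear round hopper, 124 mm behind the gate centre, 97 mm above the table (lower than the underside of the lever's knob); the hopper and its tower have a radius of 50 mm.
- knob_center (a point): Centre of the lever's knob: a white upright barrel, 28 mm across, 38 mm high, whose underside is 104 mm and top 142 mm above the table (22 mm clear of the gate plate), on a 10 mm steel pin. The lever stays upright, slides in the gate, and stays where it is left (about 1 to 2 N of friction each way).
- shift_across (a joint): Position of the lever along the crusher's y, m: +0.030 in the left leg (where it starts), -0.030 in the right leg; the channel ends stop it at about +-0.033.
- shift_along (a joint): Position of the lever along the crusher's x, m: 0 in the cross channel, negative in the slots to the front (towards the robot), positive in those to the rear; slots end at about +-0.0325. It starts anywhere in the left leg. It can cross only when within about 3 mm of 0.
- shift_lift (a joint): How far the lever is pulled up out of its seat, m: 0 when seated; a light spring (3 N and up) holds it down. It shall not be lifted.
- mark_blue: Blue disc, 17 mm across, 3 mm thick, on the housing at the end of one slot of the right leg, front or rear: 66 mm before or behind the crusher's y axis, at y = -30 mm. Marks the wanted slot. Origin at its underside, 72 mm up.
- mark_orange: Orange disc of the same size, at the other end of the right leg. Marks the slot to keep out of.
- lamp (a point): Foot of a table lamp that stands fixed at the right rear, on the table: square column 100 x 75 mm, 250 mm high, then a stem and a wide shade up to 590 mm. Keep the arm clear of it.
- glass_right: Loose drinking glass, 70 mm across, 82 mm high, right of the crusher. Origin under its centre. Not to be disturbed.
- glass_left: Loose small glass, 48 mm across, 60 mm high, left of the crusher. Origin under its centre. Not to be disturbed.
- lime: Loose lime, 52 x 46 x 46 mm, left of the crusher. Origin at its underside. Not to be disturbed.

How it is judged:
On the way:
1. the lever is pushed across the neutral channel into line with the right leg (value of joint shift_across below -0.022 m), for 0.1 s.
At the end, for the whole second after the job is handed in: The lever stands still and seated in the right leg, at least about 25 mm into the slot with the blue disc (knob centre within 41 mm of the disc, seen from above; slot end is 34 mm from it), and the two glasses and the lime are within 20 mm of where they stood (value of joint shift_across below -0.024 m and horizontal distance between knob_center and mark_blue below 0.041 m and value of joint shift_lift below 0.003 m and velocity of joint shift_along between -0.005 and 0.005 m/s and distance of each of glass_right, glass_left, lime from where it was at the start of the episode below 0.02 m); the robot touches nothing.
It fails at once if the lever goes into the orange slot (more than about 15 mm) (horizontal distance between knob_center and mark_orange below 0.051 m).
It fails at once if the lever is lifted more than 6 mm (value of joint shift_lift above 0.006 m).
It fails at once if the lever is pinched or forced (more than 35 N from the fingers) (contact force between the fingers and shift_lift above 35 N).
It fails at once if a glass or the lime is moved more than 20 mm, or tipped (not (distance of glass_right from where it was at the start of the episode below 0.02 m) or not (distance of glass_left from where it was at the start of the episode below 0.02 m) or not (distance of lime from where it was at the start of the episode below 0.02 m) or angle between any of glass_right, glass_left's own z axis and vertical above 0.4 rad).
It also fails if it takes over 59 s, if anything falls off the work surface, if the arm or the gripper's body presses on something with over 40 N, if the wrist force passes 120 N, or if a joint passes its speed limit or range.

## Robot

A 7-joint arm with a two-finger parallel gripper is mounted at the origin on a cart in front of the work surface, level with it; the furniture and walls round the work are solid. World frame = base frame: x ahead of the robot, y to its left, z up, the work surface at z = 0. Lengths are in m, angles in rad, forces in N, time in s.
With the tool pointing down it reaches from about 0.4 to 0.85 m from the base axis. Payload 4.4 kg.
Tool frame: the origin (TCP) lies on the centre line of the jaws, within the pads' length; the fingertips stand manip.tip_reach ahead of it and the grasp point (between the pads) is the TCP (manip.tip_reach is the distance from the TCP to the fingertips, in m); y points along the fingers, z is the direction in which the jaws open and shut, and the axes are right-handed (so a half turn about y gives the same grasp; the last joint's range is limited). The gripper opens to 94 mm and grips with 3 to 60 N. Pads are 16 mm wide; open, the fingers measure 119 mm over their backs; the gripper's body (75 mm by 177 mm) begins 78 mm behind the grasp point.
Start: joints at [-1.235, 0.628, 0.038, 1.517, -0.027, 0.996, -0.02], TCP at [0.254, 0.598, 0.224] pointing down, gripper open.
Joint ranges: [-3.06, 3.06], [-0.37, 2.12], [-1.25, 1.32], [0.18, 2.47], [-1.1, 4.24], [0.23, 1.98], [-2.94, 2.94]. Speed limits (rad/s): [2.57, 2.57, 3.14, 3.14, 3.14, 3.14, 3.14].

## Interface

Orientations are given as a unit quaternion [x, y, z, w].
In Python, from rig import manip, eyes, finish_job, nets gives the robot as it stands.
- The arm moves only by the tool arm_command, never from a script. Its arguments are lists of equal length, an entry for each row: "grip": the opening, from 0 (shut) to 1 (fully open); "dp": the shift along the tool's x, y, z in cm, a list of three; "turn": the turn about the tool's y in rad. A call has 1 to 10 rows; each row is the pose to reach, as a shift and turn from the pose commanded when the call began, along the tool's axes at that moment; what a row does not reach only later rows make up. A row lasts 1/12 s, in which the tool goes at most 41.7 mm and 7.16 degrees, less where a joint would pass 70% of its speed; a pose out of reach is approached as far as the arm can. A call with a gripper value outside its range is refused whole. The fingers move at their own pace and stop on an object; the grip force is fixed at half the most. Time passes only in rows, so rows that repeat a pose let the fingers close. It gives the time, the measured TCP pose, the force and the opening at its end, in the units of the state.
- manip.get_obs(): the state, without advancing time (a new reading comes with each control period).
- eyes.camera(name): name is "scene" or "top" or "wrist"; returns a dict with "frame" (480x640x3 uint8, red, green, blue), "camera_matrix" (3x3 intrinsics, pixels), "k1" (the pictures are not rectified: a ray, as slopes to the right and down, at radius r is drawn at 1 + k1 r^2 times it, then the intrinsics apply), "rvec" (rotation vector, rad) and "tvec" (3), from world to camera coordinates, as OpenCV has them. Camera axes: x right, y down, z forward; pixel columns grow to the right and rows downward; lengths in m; the calibration is good to about 2 mm. A picture is of the moment at which its call begins. There is no depth.
- finish_job(): hands the job in, once; it reports no verdict.
Trained networks look in a picture, given as the dict that the camera call returned (one of the last four; its "shot" number tells which), for a name from the list of things; names that differ only in an ending like _2 or _b are one class to them, and where a whole thing is asked for, a point or a joint stands for the part that bears it (a point fixed in the world has none). Each returns a list of dicts, best first, with "confidence" (0 to 1); they miss things now and then, are a little off and sometimes report something else, mostly with a low value. They report only what shows in the picture. A call takes as long as a camera call.
- nets.regions_of(picture, name): "mask" (480x640 bool, what is visible of it) and "centre" ([column, row] in pixels, amid what is visible of it).
The state is a dict: "clock": time; "joint_pos": joint angles; "joint_velocities": joint speeds; "joint_torque": joint torques, N m; "eef_pos": TCP position; "eef_rot": TCP orientation; "force": force on the tool from outside, world axes, zero at the start; "torque": the same for the moment, N m; "width": finger opening in m.
Only numpy, scipy, OpenCV 4.12 (cv2) and the standard library are available. Lean on these libraries where they do the work, as an engineer would, in place of code of your own. Each camera call takes 0.05 s, during which the arm holds its last target.

## Working session

There is one attempt and no reset: what is moved stays moved. The work goes in short steps, Python scripts to look and compute and a tool call to move; the robot and the scene stay as the last step left them, time stands still between calls to the robot, and variables do not carry over. Pictures are saved under pics/ and viewed, and the job is handed in when it is done.

Besides the shell and the picture viewer there is one more tool, called after "Call:" by a JSON object that holds its "fn" and its "kwargs", one argument or row to a line. arm_command: Moves the arm, as the interface text tells. Its arguments: {"type":"object","properties":{"grip":{"type":"array"},"dp":{"type":"array"},"turn":{"type":"array"}},"required":["grip","dp","turn"]}

```bash
mkdir -p pics; ls; python3 - <<'E'
from rig import manip, eyes, nets
import cv2
o=manip.get_obs();print(o, manip.tip_reach)
for n in ["scene","top","wrist"]:
    p=eyes.camera(n); cv2.imwrite(f"pics/{n}0.png",p["frame"][:,:,::-1])
    print(n,p["camera_matrix"],p["k1"],p["rvec"],p["tvec"])
    if n!="wrist":
      for k in ["knob_center","mark_blue","mark_orange","glass_right","glass_left","lime","lamp","crusher"]:
        try: print(k,[(r["centre"],r["confidence"],int(r["mask"].sum())) for r in nets.regions_of(p,k)][:2])
        except Exception as e: print(k,e)
E
```

```text
pics
{'clock': 0.0, 'joint_pos': array([-1.23480206,  0.62934209,  0.03842327,  1.5182968 , -0.02704201,
        0.99629512, -0.02003279]), 'joint_velocities': array([-8.12308947e-04, -1.66792115e-03, -1.01436978e-03,  2.63665888e-03,
       -1.92993679e-04, -3.83162445e-05,  5.25872867e-04]), 'joint_torque': array([-8.78487367e-05, -5.49751389e+01,  1.14357714e+00, -1.86649007e+01,
       -5.22418320e-02,  2.36280786e-02,  1.67605281e-04]), 'eef_pos': array([0.25391223, 0.5977062 , 0.22357912]), 'eef_rot': array([ 0.69351285, -0.14125251,  0.14097855, -0.69225191]), 'force': array([-0.58440391, -1.22961773,  0.04100321]), 'torque': array([-0.00760771, -0.00220625, -0.00747074]), 'width': 0.09372774072174081} 0.019
scene [[546.50733525   0.         329.7812162 ]
 [  0.         546.50733525 234.06171177]
 [  0.           0.           1.        ]] -0.05730287791328178 [ 1.97257535 -0.99523776  0.52052492] [-0.31866624  0.3172166   0.56447823]
knob_center []
mark_blue [([325.1, 283.5], 0.4, 77)]
mark_orange []
glass_right [([402.4, 284.4], 0.64, 2639)]
glass_left [([253.8, 257.1], 0.78,
[... 484 characters left out ...]
, 227.8], 0.57, 229)]
mark_blue [([340.2, 268.8], 0.43, 77), ([262.1, 233.6], 0.19, 398)]
mark_orange [([329.9, 203.1], 0.43, 59)]
glass_right [([376.0, 234.4], 0.56, 564)]
glass_left [([258.0, 262.8], 0.7, 555), ([313.8, 223.3], 0.61, 9935)]
lime [([262.8, 232.6], 0.76, 424)]
lamp it knows: crusher, gate_center, glass_left, glass_right, hopper_rim, knob_center, lime, mark_blue, mark_orange, shift_across, shift_along, shift_lift
crusher [([318.1, 222.1], 0.88, 9817)]
wrist [[365.36629972   0.         319.80312768]
 [  0.         365.36629972 232.71541847]
 [  0.           0.           1.        ]] -0.0720784995366495 [-2.44212608 -1.61673496 -0.19818895] [-0.64968479 -0.02543381  0.39167057]
```

View pics/scene0.png

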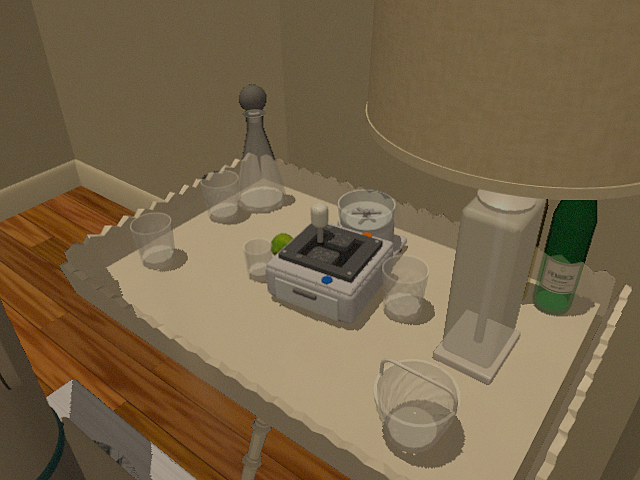

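View pics/top0.png

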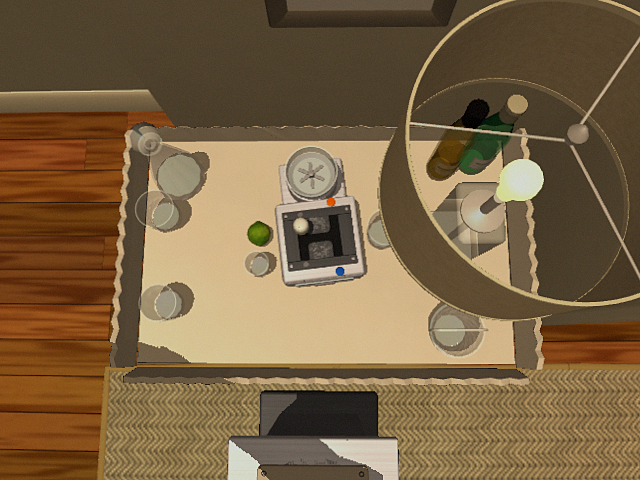

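```bash
cat > h.py <<'E'
import numpy as np, cv2
def ray(p,uv):
    K=p["camera_matrix"]; D=np.array([p["k1"],0,0,0,0.])
    n=cv2.undistortPoints(np.array([[uv]],float),K,D)[0,0]
    R=cv2.Rodrigues(np.array(p["rvec"],float))[0]; t=np.array(p["tvec"],float).ravel()
    return -R.T@t, R.T@np.array([n[0],n[1],1.])
def at_z(p,uv,z):
    c,d=ray(p,uv); return c+d*(z-c[2])/d[2]
def proj(p,X):
    return cv2.projectPoints(np.array(X,float).reshape(-1,1,3),np.array(p["rvec"],float),np.array(p["tvec"],float),p["camera_matrix"],np.array([p["k1"],0,0,0,0.]))[0][:,0]
E
python3 - <<'E'
from rig import eyes
from h import *
p=eyes.camera("top")
f=p["frame"][:,:,::-1]
cv2.imwrite("pics/top0z.png",cv2.resize(f[140:310,220:420],None,fx=4,fy=3.5,interpolation=cv2.INTER_CUBIC)[:600])
b=at_z(p,(340.2,268.8),.075);o=at_z(p,(329.9,203.1),.075)
print(b,o,np.linalg.norm(b-o),np.arctan2(*(o-b)[[1,0]]))
print(at_z(p,(302.7,227.8),.142), ray(p,(0,0))[0])
for n,uv in dict(gr=(376,234.4),gl=(258,262.8),lime=(262.8,232.6)).items(): print(n,at_z(p,uv,.04))
E
```

```text
[ 0.46179218 -0.0523254   0.075     ] [ 0.58581934 -0.0336317   0.075     ] 0.12542802998160799 0.14959665085554874
[0.52513437 0.01392613 0.142     ] [ 0.34203478 -0.02951611  1.05533835]
gr [ 0.53250664 -0.1222105   0.04      ]
gl [0.47749411 0.10370669 0.04      ]
lime [0.53622093 0.09577818 0.04      ]
```

The top view shows the blue disc at about (340,271), the front end of the right leg. Orange is at (331,202), the rear end, and the knob is at (301,226). I'll refine these by colour.

View pics/top0z.png

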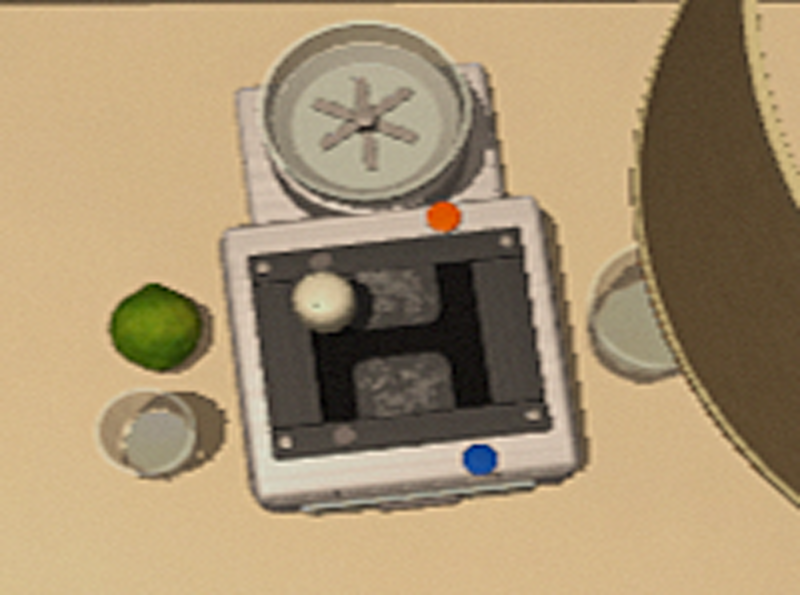

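```bash
cat >> h.py <<'E'
def discs(p):
    h=cv2.cvtColor(p["frame"],cv2.COLOR_RGB2HSV); r={}
    for n,(lo,hi) in dict(blue=((100,150,80),(125,255,255)),orange=((3,170,120),(16,255,255))).items():
        m=cv2.inRange(h,lo,hi); m[:190]=0;m[300:]=0;m[:,:270]=0;m[:,370:]=0
        ys,xs=np.nonzero(m); r[n]=(xs.mean(),ys.mean(),len(xs))
    return r
E
python3 - <<'E'
from rig import eyes,manip,nets
from h import *
from scipy.spatial.transform import Rotation as R
p=eyes.camera("top"); d=discs(p);print(d)
b=at_z(p,d["blue"][:2],.074);o=at_z(p,d["orange"][:2],.074)
a=np.arctan2(*(o-b)[[1,0]])
print(b,o,np.linalg.norm(b-o),a)
ex=np.array([np.cos(a),np.sin(a),0]);ey=np.array([-ex[1],ex[0],0])
g=(b+o)/2+.03*ey; print("gate",g)
for u in (0,.03):
  for al in (-.03,-.015,0,.015,.03): print(u,al,proj(p,[np.r_[(g+ex*al+ey*.03)[:2],z] for z in (.104,.142)]).round(1).tolist())
k=[r for r in nets.regions_of(p,"knob_center")][0]; ys,xs=np.nonzero(k["mask"]); print(xs.min(),xs.max(),ys.min(),ys.max())
kk=at_z(p,k["centre"],.13); print(kk,(kk-g)@ex,(kk-g)@ey)
print(R.from_quat(manip.get_obs()["eef_rot"]).as_matrix().round(3))
E
```

```text
{'blue': (np.float64(339.54716981132077), np.float64(270.5660377358491), 53), 'orange': (np.float64(330.45283018867923), np.float64(201.43396226415095), 53)}
[ 0.45865503 -0.05113507  0.074     ] [ 0.58929097 -0.03468096  0.074     ] 0.1316680890850172 0.12529412583543487
gate [ 0.520224   -0.01314319  0.074     ]
0 -0.03 [[304.1, 253.0], [303.1, 249.7]]
0 -0.015 [[303.1, 244.8], [302.1, 241.2]]
0 0 [[302.1, 236.7], [301.1, 232.7]]
0 0.015 [[301.2, 228.6], [300.1, 224.3]]
0 0.03 [[300.2, 220.5], [299.1, 215.9]]
0.03 -0.03 [[304.1, 253.0], [303.1, 249.7]]
0.03 -0.015 [[303.1, 244.8], [302.1, 241.2]]
0.03 0 [[302.1, 236.7], [301.1, 232.7]]
0.03 0.015 [[301.2, 228.6], [300.1, 224.3]]
0.03 0.03 [[300.2, 220.5], [299.1, 215.9]]
294 308 219 234
[0.53166633 0.01241568 0.13      ] 0.014546636436712801 0.023928606164394114
[[ 0.92  -0.     0.391]
 [-0.391  0.     0.92 ]
 [-0.    -1.     0.   ]]
```

```bash
python3 - <<'E'
from rig import eyes,manip
from h import *
p=eyes.camera("top"); s=eyes.camera("scene")
print(ray(s,(0,0))[0])
for z in (.25,.3,.35,.4,.45): print(z,[at_z(p,uv,z)[:2].round(3).tolist() for uv in ((380,190),(470,306),(408,140))],
  [at_z(s,uv,z)[:2].round(3).tolist() for uv in ((366,105),(430,165),(500,190))])
print([at_z(s,uv,0)[:2].round(3).tolist() for uv in ((434,355),(488,387),(520,343),(465,310))])
print([at_z(p,uv,.25)[:2].round(3).tolist() for uv in ((483,213),)])
E
```

```text
[-0.04090236 -0.4337534   0.57532182]
0.25 [[0.563, -0.11], [0.385, -0.241], [0.645, -0.156]] [[0.689, 0.039], [0.555, -0.151], [0.545, -0.252]]
0.3 [[0.549, -0.105], [0.382, -0.228], [0.626, -0.148]] [[0.577, -0.034], [0.463, -0.194], [0.455, -0.28]]
0.35 [[0.536, -0.1], [0.379, -0.215], [0.607, -0.14]] [[0.465, -0.106], [0.372, -0.238], [0.365, -0.308]]
0.4 [[0.522, -0.095], [0.377, -0.201], [0.588, -0.133]] [[0.352, -0.179], [0.28, -0.281], [0.275, -0.336]]
0.45 [[0.508, -0.09], [0.374, -0.188], [0.569, -0.125]] [[0.24, -0.252], [0.189, -0.325], [0.185, -0.364]]
[[0.483, -0.222], [0.474, -0.308], [0.578, -0.313], [0.597, -0.217]]
[[0.526, -0.268]]
```

```bash
cat >> h.py <<'E'
G=np.array([.5202,-.0131]);A=.1253
EX=np.array([np.cos(A),np.sin(A)]);EY=np.array([-EX[1],EX[0]])
def to(o,lx,ly,z):
    from scipy.spatial.transform import Rotation as R
    M=R.from_quat(o["eef_rot"]).as_matrix()
    t=np.r_[G+lx*EX+ly*EY,z]; dz=M[:,2]
    # turn about tool y to bring tool z to EY
    v=M.T@np.r_[EY,0]; turn=np.arctan2(v[0],v[2])
    l=o["eef_pos"][:2]-G
    print("world",t.round(4),"dp cm",(100*M.T@(t-o["eef_pos"])).round(2),"turn",round(turn,4),"now local",(l@EX).round(4),(l@EY).round(4),o["eef_pos"][2].round(4),"F",o["force"].round(1),"w",o["width"],"t",o["clock"])
E
python3 - <<'E'
from rig import eyes,manip
from h import *
p=eyes.camera("top"); s=eyes.camera("scene");o=manip.get_obs()
print(at_z(s,(262,200),0),at_z(p,(180,185),0),at_z(s,(253,85),.3),at_z(p,(147,138),.28))
to(o,.055,.0835,.25); to(o,.055,.0835,.135)
E
```

```text
[0.66302779 0.27343945 0.        ] [0.64345442 0.27338346 0.        ] [0.54817029 0.1559157  0.3       ] [0.63868989 0.24833677 0.28      ]
world [0.5643 0.0766 0.25  ] dp cm [ 48.95  -2.56 -35.88] turn -0.5271 now local -0.1876 0.6398 0.2245 F [ 0.2 -0.4  0.2] w 0.09446180669717133 t 1.2
world [0.5643 0.0766 0.135 ] dp cm [ 48.95   8.94 -35.88] turn -0.5271 now local -0.1876 0.6398 0.2245 F [ 0.2 -0.4  0.2] w 0.09446180669717133 t 1.2
```

Call:
{"fn": "arm_command", "kwargs": {
  "grip": [1, 1, 1, 1, 1, 1, 1, 1, 1, 1],
  "dp": [
    [3, -2.6, -3],
    [6, -2.6, -6.3],
    [9, -2.6, -9.5],
    [12, -2.6, -12.7],
    [15, -2.6, -15.9],
    [18, -2.6, -19],
    [21, -2.6, -22.2],
    [24, -2.6, -25.4],
    [27, -2.6, -28.6],
    [30, -2.6, -31.7]
  ],
  "turn": [0, 0, 0, -0.1, -0.2, -0.3, -0.4, -0.45, -0.5, -0.527]
}}

```text
clock: 2.03
eef_pos: [0.3975, 0.2117, 0.2508]
eef_rot: [-0.706, -0.045, 0.045, 0.706]
force: [1.4, 0.3, 0.8]
width: 0.0941
```

```bash
python3 - <<'E'
from rig import eyes,manip
from h import *
o=manip.get_obs();print(o["eef_pos"],o["joint_pos"].round(2)); to(o,.055,.0835,.25)
E
```

```text
[0.39745339 0.21165611 0.25078974] [-0.52  0.31 -0.05  2.01  0.02  0.82  1.13]
world [0.5643 0.0766 0.25  ] dp cm [ 14.83   0.08 -15.52] turn 0.0024 now local -0.0937 0.2383 0.2508 F [1.4 0.3 0.8] w 0.09414904121203575 t 2.0333
```

Call:
{"fn": "arm_command", "kwargs": {
  "grip": [1, 1, 1, 1, 1, 1, 1, 1, 1, 1],
  "dp": [
    [0, 0, -3],
    [0.5, 0, -6],
    [3, 0, -9],
    [5, 0, -12],
    [8, 0, -14],
    [11, 0, -15.5],
    [13.5, 0, -15.5],
    [14.8, 0, -15.5],
    [14.8, 0, -15.5],
    [14.8, 0, -15.5]
  ],
  "turn": [0, 0, 0, 0, 0, 0, 0, 0, 0, 0]
}}

```text
clock: 2.87
eef_pos: [0.563, 0.0782, 0.25]
eef_rot: [0.706, 0.044, -0.045, -0.706]
force: [-0.4, 0.4, -0.7]
width: 0.0942
```

```bash
python3 - <<'E'
from rig import eyes,manip
from h import *
o=manip.get_obs(); to(o,.055,.0835,.135)
for n in("scene","top"):
    p=eyes.camera(n);cv2.imwrite(f"pics/{n}1.png",p["frame"][:,:,::-1])
E
```

```text
world [0.5643 0.0766 0.135 ] dp cm [ 0.12 11.5  -0.18] turn -0.0003 now local 0.0539 0.0853 0.25 F [-0.4  0.4 -0.7] w 0.0941626914980181 t 2.8667
```

View pics/scene1.png

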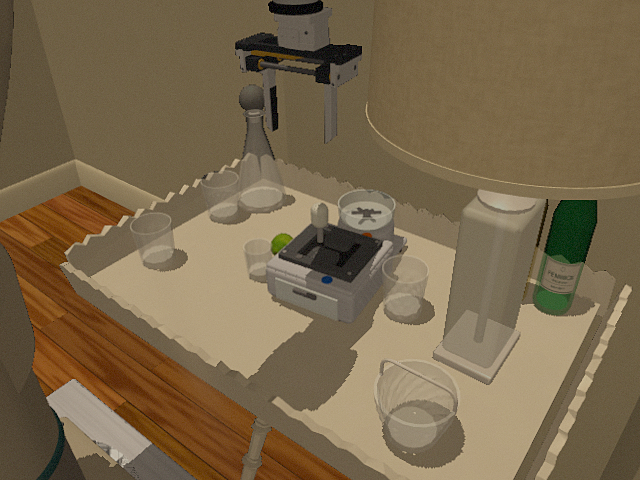

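View pics/top1.png

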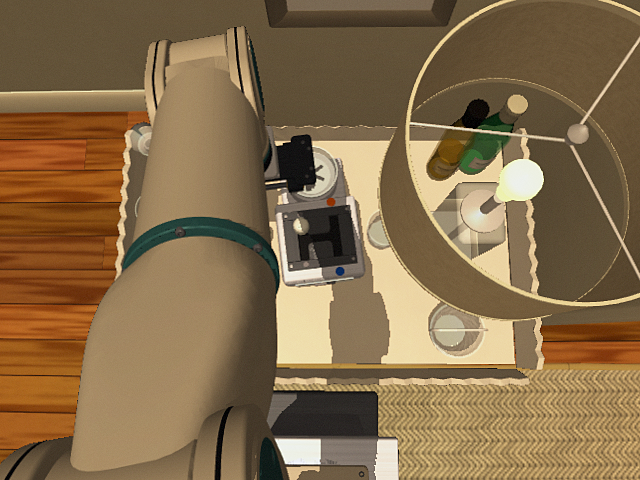

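The gripper is behind the lever, with the right finger visible at (330,135) in the scene view. The lever is untouched and the arm is clear of the lamp. Next I descend.

Call:
{"fn": "arm_command", "kwargs": {
  "grip": [1, 1, 1, 1, 1, 1],
  "dp": [
    [0.1, 3, -0.2],
    [0.1, 6, -0.2],
    [0.1, 9, -0.2],
    [0.1, 11.5, -0.2],
    [0.1, 11.5, -0.2],
    [0.1, 11.5, -0.2]
  ],
  "turn": [0, 0, 0, 0, 0, 0]
}}

```text
clock: 3.47
eef_pos: [0.5631, 0.0765, 0.1352]
eef_rot: [0.706, 0.043, -0.045, -0.706]
force: [0.5, -0.5, -0.3]
width: 0.0939
```

```bash
cat > look.py <<'E'
import sys
from rig import eyes,manip
from h import *
o=manip.get_obs(); to(o,*map(float,sys.argv[2:5]))
a=[]
for n,(r,c) in dict(scene=((170,320),(230,430)),top=((140,310),(220,420))).items():
    p=eyes.camera(n);f=p["frame"][:,:,::-1][r[0]:r[1],c[0]:c[1]]
    a.append(cv2.resize(f,(400,int(400*f.shape[0]/f.shape[1])),interpolation=cv2.INTER_CUBIC)[:300])
h=min(x.shape[0] for x in a)
cv2.imwrite(f"pics/{sys.argv[1]}.png",np.hstack([x[:h] for x in a]))
E
python3 look.py a1 .036 .0835 .135
```

```text
world [0.5455 0.0742 0.135 ] dp cm [-1.77  0.03  0.  ] turn 0.0004 now local 0.0537 0.0835 0.1352 F [ 0.5 -0.5 -0.3] w 0.09388538813689457 t 3.4667
```

View pics/a1.png

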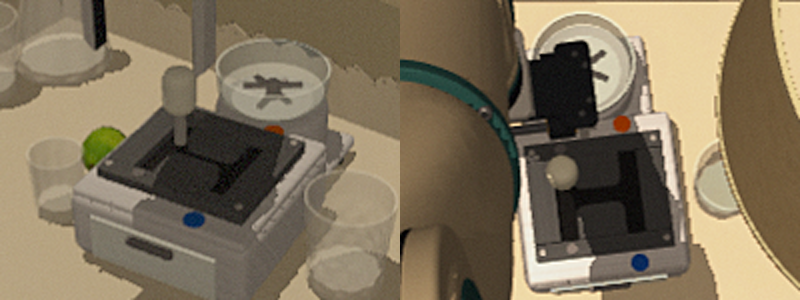

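Call:
{"fn": "arm_command", "kwargs": {
  "grip": [1, 1, 1, 1, 1, 1, 1, 1, 1, 1],
  "dp": [
    [-0.5, 0, 0],
    [-1.0, 0, 0],
    [-1.3, 0, 0],
    [-1.6, 0, 0],
    [-1.9, 0, 0],
    [-2.2, 0, 0],
    [-2.5, 0, 0],
    [-2.8, 0, 0],
    [-2.8, 0, 0],
    [-2.8, 0, 0]
  ],
  "turn": [0, 0, 0, 0, 0, 0, 0, 0, 0, 0]
}}

```text
clock: 4.4
eef_pos: [0.5363, 0.0729, 0.1354]
eef_rot: [0.706, 0.044, -0.044, -0.706]
force: [0.3, 0.0, 1.2]
width: 0.0939
```

```bash
cat > knob.py <<'E'
# fit lever position from the scene and top views: template-free, print net centres converted
from rig import eyes,nets,manip
from h import *
for n in("top","scene"):
    p=eyes.camera(n)
    for r in nets.regions_of(p,"knob_center")[:1]:
        ys,xs=np.nonzero(r["mask"]); 
        # predicted mask outline centroid for knob barrel at local (x,y)
        def hull(lx,ly):
            th=np.linspace(0,2*np.pi,24); P=[]
            for z,rad in((.104,.011),(.108,.014),(.136,.014),(.142,.009)):
                for t in th: P.append(np.r_[G+lx*EX+ly*EY+rad*np.array([np.cos(t),np.sin(t)]),z])
            h=cv2.convexHull(proj(p,P).astype(np.float32)); m=np.zeros((480*4,640*4),np.uint8)
            cv2.fillConvexPoly(m,np.round(h*4).astype(int),1); y,x=np.nonzero(m); return np.array([x.mean()/4,y.mean()/4]),len(x)/16
        c0=np.array([xs.mean(),ys.mean()])
        from scipy.optimize import least_squares
        s=least_squares(lambda q:hull(*q)[0]-c0,[0,0],diff_step=None,method="lm",epsfcn=None) if 0 else None
        q=np.array([0.,0.])
        for _ in range(6):
            f,ar=hull(*q); e=.004
            J=np.c_[(hull(q[0]+e,q[1])[0]-f)/e,(hull(q[0],q[1]+e)[0]-f)/e]
            q=q+np.linalg.solve(J,c0-f)
        print(n,r["confidence"],c0.round(1),"local mm",(q*1000).round(1),"area",len(xs),round(ar))
E
python3 look.py a2 .022 .0835 .135; python3 knob.py
```

```text
world [0.5316 0.0725 0.135 ] dp cm [-0.48  0.04  0.02] turn -0.0002 now local 0.0268 0.0833 0.1354 F [0.3 0.  1.2] w 0.09392437754811077 t 4.4
top 0.77 [302.  233.2] local mm [ 2.6 29.1] area 197 246
scene 0.64 [315.5 222.2] local mm [-5.6 24.2] area 492 455
```

View pics/a2.png

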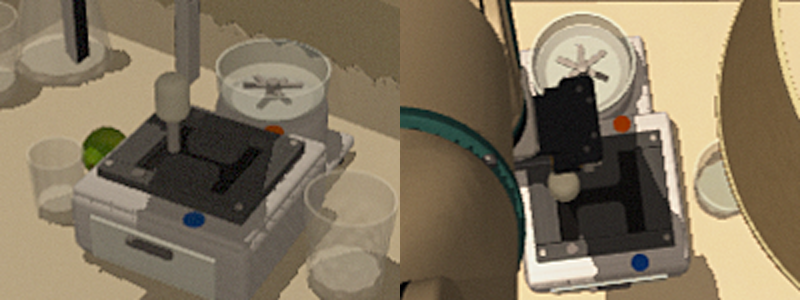

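```bash
python3 - <<'E'
from rig import eyes
from h import *
s=eyes.camera("scene")
h=cv2.cvtColor(s["frame"],cv2.COLOR_RGB2HSV)
m=cv2.inRange(h,(100,120,50),(125,255,255));m[:270]=0;m[295:]=0;m[:,:310]=0;m[:,340:]=0
ys,xs=np.nonzero(m);b=at_z(s,(xs.mean(),ys.mean()),.0742);print(len(xs),b)
l=b[:2]-G;print("blue local via scene",l@EX,l@EY)
# draw gate overlay for lever at (0,.03),(0.005,.03)
f=s["frame"][:,:,::-1].copy(); S=6
crop=cv2.resize(f[200:290,260:390],None,fx=S,fy=S,interpolation=cv2.INTER_CUBIC)
def P(lx,ly,z): return (proj(s,np.r_[G+lx*EX+ly*EY,z])[0]-[260,200]+.5)*S
H=np.array([[8,-22],[8,22],[38,22],[38,38],[-38,38],[-38,22],[-8,22],[-8,-22],[-38,-22],[-38,-38],[38,-38],[38,-22]])/1000
cv2.polylines(crop,[np.array([P(x,y,.082) for x,y in H]).round().astype(int)],True,(0,255,255),1)
for x,c in((0,(0,0,255)),(.005,(0,255,0))): cv2.line(crop,tuple(P(x,.03,.082).astype(int).tolist()),tuple(P(x,.03,.142).astype(int).tolist()),c,1)
cv2.imwrite("pics/ov1.png",crop)
E
```

```text
62 [ 0.45715048 -0.0514536   0.0742    ]
blue local via scene -0.06734836521250234 -0.03017347088907357
```

View pics/ov1.png

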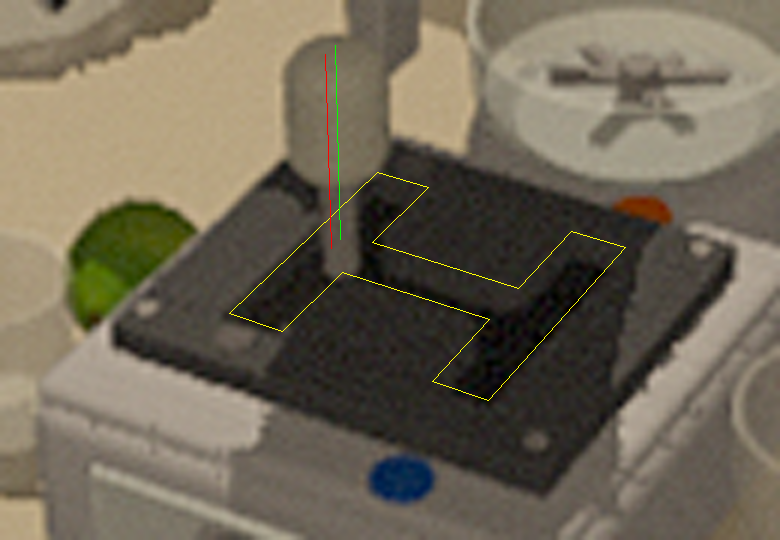

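Call:
{"fn": "arm_command", "kwargs": {
  "grip": [1, 1, 1, 1],
  "dp": [
    [-0.2, 0, 0],
    [-0.4, 0, 0],
    [-0.5, 0, 0],
    [-0.5, 0, 0]
  ],
  "turn": [0, 0, 0, 0]
}}

```text
clock: 5.08
eef_pos: [0.5314, 0.0723, 0.1354]
eef_rot: [-0.706, -0.044, 0.044, 0.706]
force: [0.4, 0.9, -0.0]
width: 0.0939
```

```bash
cat > ov.py <<'E'
import sys
from rig import eyes,manip
from h import *
o=manip.get_obs(); to(o,*map(float,sys.argv[2:5]))
s=eyes.camera("scene")
f=s["frame"][:,:,::-1].copy(); S=6
crop=cv2.resize(f[200:290,260:390],None,fx=S,fy=S,interpolation=cv2.INTER_CUBIC)
ly=float(sys.argv[6])
def P(lx,ly,z): return (proj(s,np.r_[G+lx*EX+ly*EY,z])[0]-[260,200]+.5)*S
for x,c in((float(sys.argv[5]),(0,0,255)),): cv2.line(crop,tuple(P(x,ly,.082).astype(int).tolist()),tuple(P(x,ly,.142).astype(int).tolist()),c,1)
cv2.imwrite(f"pics/{sys.argv[1]}.png",crop)
E
python3 ov.py ov2 .055 .112 .135 0 .03; python3 knob.py
```

```text
world [0.5608 0.1049 0.135 ] dp cm [3.32 0.04 2.87] turn -0.0 now local 0.0218 0.0833 0.1354 F [ 0.4  0.9 -0. ] w 0.09393976876590363 t 5.0833
top 0.63 [302.2 235.5] local mm [-1.6 29.1] area 185 246
scene 0.75 [314.1 221.9] local mm [-5.7 26.4] area 431 453
```

View pics/ov2.png

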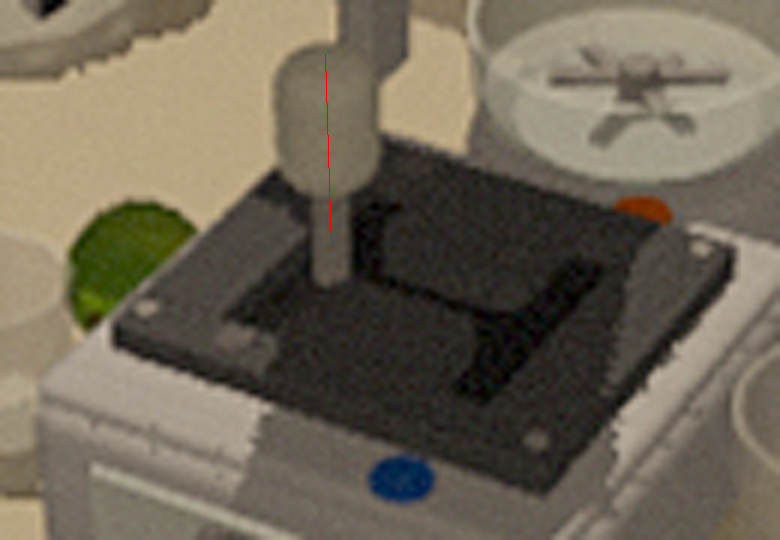

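Call:
{"fn": "arm_command", "kwargs": {
  "grip": [1, 1, 1, 1, 1, 1, 1, 1],
  "dp": [
    [1.5, 0, 0],
    [2.0, 0, 0.5],
    [2.0, 0, 1.9],
    [2.0, 0, 3.0],
    [1.0, 0, 3.0],
    [-1.0, 0, 3.0],
    [-2.2, 0, 3.0],
    [-2.2, 0, 3.0]
  ],
  "turn": [0, 0, 0, 0, 0, 0, 0, 0]
}}

```text
clock: 6.0
eef_pos: [0.5027, 0.0996, 0.1352]
eef_rot: [0.706, 0.043, -0.046, -0.706]
force: [0.4, -0.1, -0.4]
width: 0.0942
```

```bash
python3 ov.py ov3 .0 .1035 .135 0 .03; python3 look.py a3 0 .0435 .135;python3 knob.py
```

```text
world [0.5073 0.0896 0.135 ] dp cm [ 0.33  0.02 -1.06] turn 0.0013 now local -0.0033 0.1141 0.1352 F [ 0.4 -0.1 -0.4] w 0.09420637341941689 t 6.0
world [0.5148 0.0301 0.135 ] dp cm [ 0.09  0.05 -7.05] turn 0.001 now local -0.001 0.114 0.1355 F [0.7 0.5 0.6] w 0.09406123459299838 t 6.05
scene 0.58 [313.7 223.8] local mm [-10.8  24.2] area 458 458
```

View pics/ov3.png

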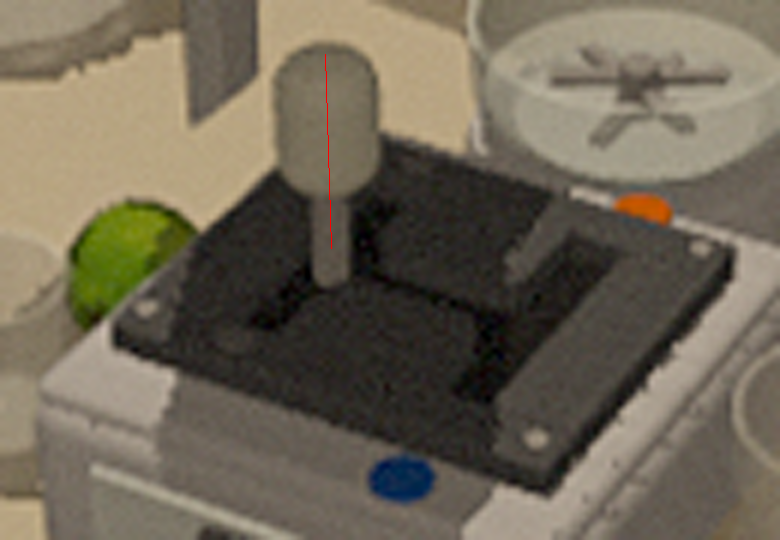

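View pics/a3.png

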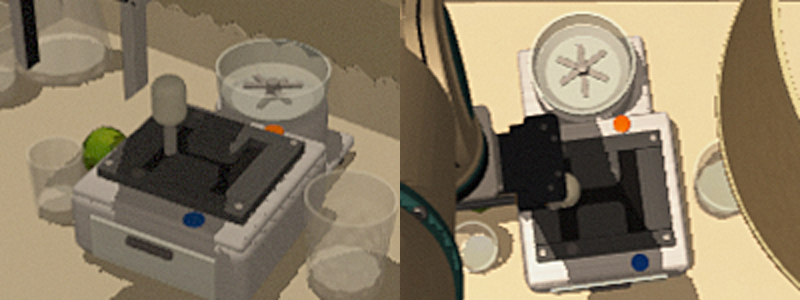

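Call:
{"fn": "arm_command", "kwargs": {
  "grip": [1, 1, 1, 1, 1, 1, 1, 1, 1, 1],
  "dp": [
    [0.1, 0, -0.4],
    [0.1, 0, -0.8],
    [0.1, 0, -1.0],
    [0.1, 0, -1.2],
    [0.1, 0, -1.4],
    [0.1, 0, -1.6],
    [0.1, 0, -1.8],
    [0.1, 0, -2.0],
    [0.1, 0, -2.2],
    [0.1, 0, -2.2]
  ],
  "turn": [0, 0, 0, 0, 0, 0, 0, 0, 0, 0]
}}

```text
clock: 7.18
eef_pos: [0.5101, 0.0771, 0.1355]
eef_rot: [0.706, 0.044, -0.044, -0.706]
force: [0.2, 0.9, -0.9]
width: 0.094
```

```bash
python3 ov.py ov4 .0 .0435 .135 0 .0185
```

```text
world [0.5148 0.0301 0.135 ] dp cm [-0.12  0.05 -4.72] turn -0.0007 now local 0.0013 0.0907 0.1355 F [ 0.2  0.9 -0.9] w 0.093986629875295 t 7.1833
```

View pics/ov4.png

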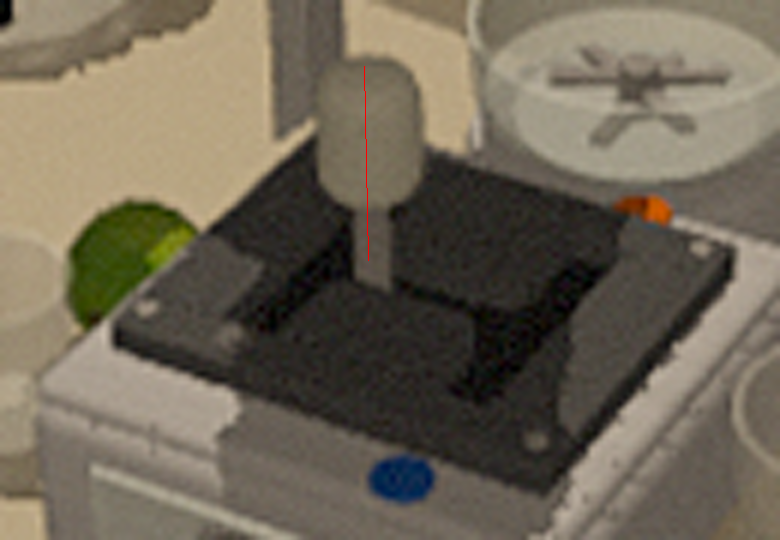

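The lever is crossing freely, so I keep pushing to the right.

Call:
{"fn": "arm_command", "kwargs": {
  "grip": [1, 1, 1, 1, 1, 1, 1, 1, 1, 1],
  "dp": [
    [-0.1, 0, -0.4],
    [-0.1, 0, -0.9],
    [-0.1, 0, -1.4],
    [-0.1, 0, -1.9],
    [-0.1, 0, -2.4],
    [-0.1, 0, -2.9],
    [-0.1, 0, -3.3],
    [-0.1, 0, -3.7],
    [-0.1, 0, -4.0],
    [-0.1, 0, -4.0]
  ],
  "turn": [0, 0, 0, 0, 0, 0, 0, 0, 0, 0]
}}

```text
clock: 8.07
eef_pos: [0.5138, 0.0366, 0.1354]
eef_rot: [0.706, 0.044, -0.044, -0.706]
force: [1.3, 0.6, 0.3]
width: 0.0936
```

```bash
python3 ov.py ov5 .0 .0435 .135 0 -.023;python3 look.py a5 0 .0435 .135
```

```text
world [0.5148 0.0301 0.135 ] dp cm [ 0.01  0.04 -0.66] turn -0.0014 now local -0.0001 0.0501 0.1354 F [1.3 0.6 0.3] w 0.09362855501018526 t 8.0667
world [0.5148 0.0301 0.135 ] dp cm [ 0.04  0.03 -0.7 ] turn -0.0011 now local -0.0004 0.0505 0.1353 F [-0.2  0.5 -0.4] w 0.09418740502495225 t 8.1167
```

View pics/ov5.png

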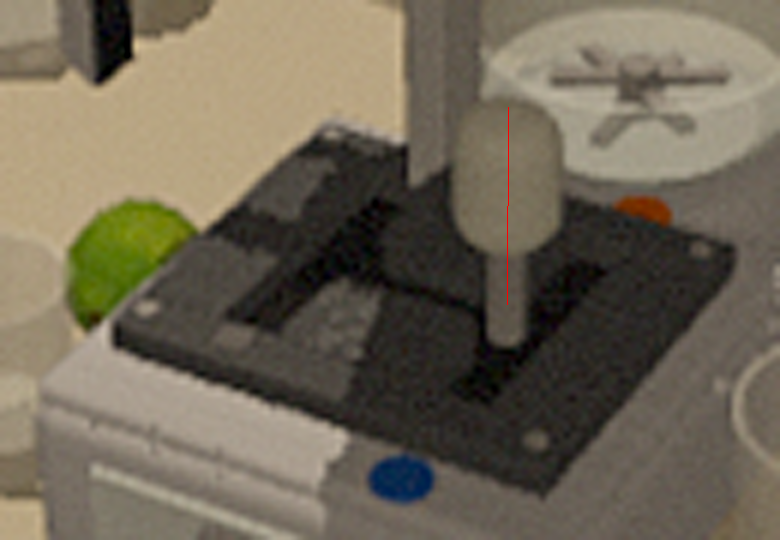

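View pics/a5.png

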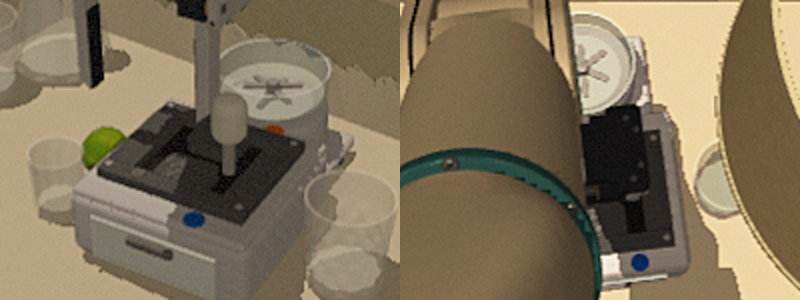

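Call:
{"fn": "arm_command", "kwargs": {
  "grip": [1, 1, 1, 1],
  "dp": [
    [0, 0, -0.3],
    [0, 0, -0.6],
    [0, 0, -0.7],
    [0, 0, -0.7]
  ],
  "turn": [0, 0, 0, 0]
}}

```text
clock: 8.55
eef_pos: [0.5144, 0.0305, 0.1353]
eef_rot: [0.706, 0.044, -0.044, -0.706]
force: [-0.6, 1.3, 0.3]
width: 0.0937
```

```bash
python3 ov.py ov6 .05 .0435 .135 0 -.030
```

```text
world [0.5644 0.0363 0.135 ] dp cm [ 5.03  0.03 -0.04] turn -0.0007 now local -0.0003 0.0439 0.1353 F [-0.6  1.3  0.3] w 0.09366959345697208 t 8.55
```

View pics/ov6.png

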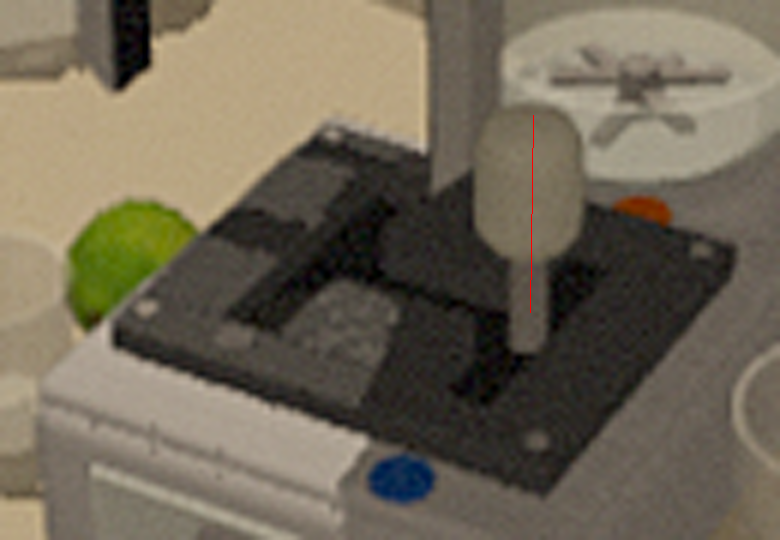

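Call:
{"fn": "arm_command", "kwargs": {
  "grip": [1, 1, 1, 1, 1, 1, 1, 1],
  "dp": [
    [0, 0, 0.8],
    [1.0, 0, 1.0],
    [3.0, 0, 1.0],
    [4.2, 0, 0.8],
    [4.2, 0, -0.6],
    [4.2, 0, -2.0],
    [4.0, 0, -2.0],
    [4.0, 0, -2.0]
  ],
  "turn": [0, 0, 0, 0, 0, 0, 0, 0]
}}

```text
clock: 9.27
eef_pos: [0.5565, 0.0159, 0.1354]
eef_rot: [0.706, 0.044, -0.044, -0.706]
force: [-0.6, 0.3, 0.2]
width: 0.0939
```

```bash
python3 ov.py ov7 .022 .0235 .135 0 -.030; python3 look.py a7 -.008 .0235 .135
```

```text
world [0.5391 0.013  0.135 ] dp cm [-1.77  0.04 -0.07] turn -0.0015 now local 0.0397 0.0242 0.1354 F [-0.6  0.3  0.2] w 0.09386939632923197 t 9.2667
world [0.5093 0.0092 0.135 ] dp cm [-4.78  0.04 -0.16] turn -0.0001 now local 0.0398 0.0251 0.1354 F [-0.2 -0.1  0.7] w 0.09401475642258122 t 9.3167
```

View pics/ov7.png

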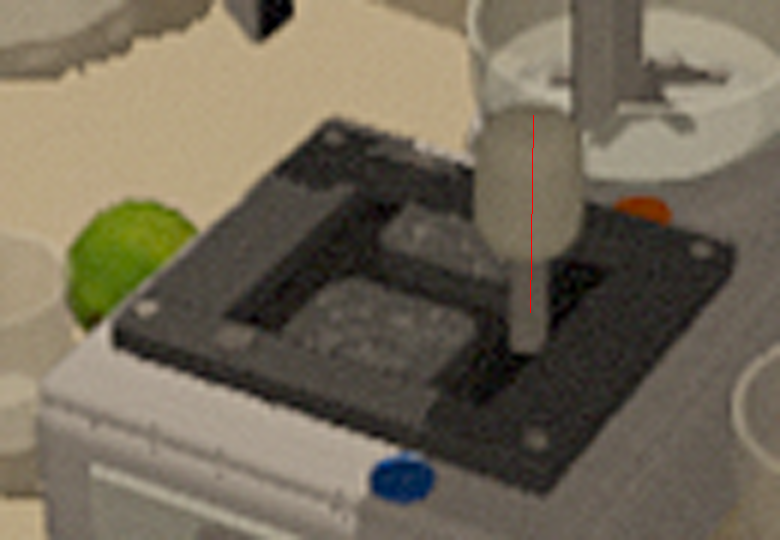

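View pics/a7.png

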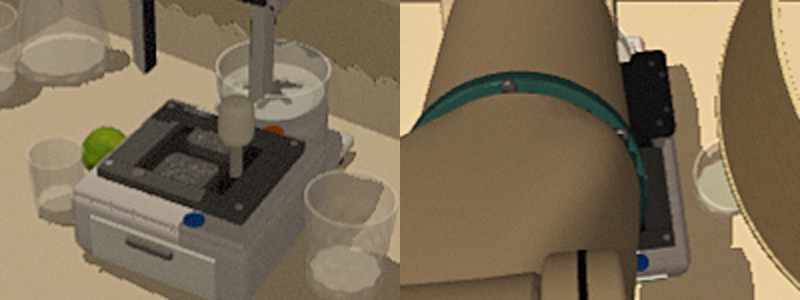

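The finger is now behind the knob, with the lever untouched at about (515,310) in the overlay. I push it to the front.

Call:
{"fn": "arm_command", "kwargs": {
  "grip": [1, 1, 1, 1, 1, 1, 1, 1, 1, 1],
  "dp": [
    [-0.6, 0, -0.1],
    [-1.2, 0, -0.1],
    [-1.6, 0, -0.1],
    [-2.0, 0, -0.1],
    [-2.4, 0, -0.1],
    [-2.8, 0, -0.1],
    [-3.2, 0, -0.1],
    [-3.6, 0, -0.1],
    [-3.8, 0, -0.1],
    [-3.8, 0, -0.1]
  ],
  "turn": [0, 0, 0, 0, 0, 0, 0, 0, 0, 0]
}}

```text
clock: 10.25
eef_pos: [0.5187, 0.0102, 0.1355]
eef_rot: [-0.706, -0.044, 0.044, 0.706]
force: [1.4, -0.5, 0.1]
width: 0.0939
```

```bash
python3 ov.py ov8 -.008 .0235 .135 -.02 -.030
```

```text
world [0.5093 0.0092 0.135 ] dp cm [-0.94  0.05  0.01] turn -0.0002 now local 0.0014 0.0234 0.1355 F [ 1.4 -0.5  0.1] w 0.093910334699566 t 10.25
```

View pics/ov8.png

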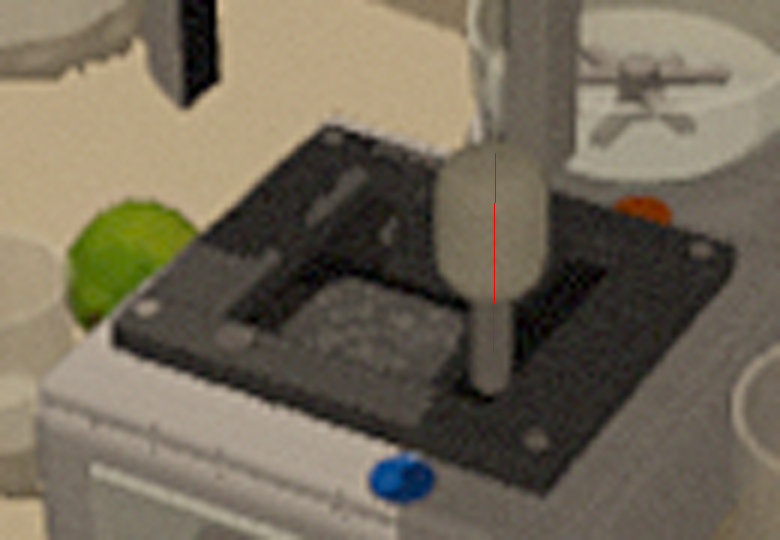

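Call:
{"fn": "arm_command", "kwargs": {
  "grip": [1, 1, 1, 1, 1],
  "dp": [
    [-0.3, 0, 0],
    [-0.6, 0, 0],
    [-0.9, 0, 0],
    [-1.0, 0, 0],
    [-1.0, 0, 0]
  ],
  "turn": [0, 0, 0, 0, 0]
}}

```text
clock: 10.72
eef_pos: [0.509, 0.0089, 0.1355]
eef_rot: [0.706, 0.044, -0.044, -0.706]
force: [0.7, -0.3, -0.1]
width: 0.0943
```

```bash
python3 ov.py ov9 -.008 .0235 .135 -.0305 -.030
```

```text
world [0.5093 0.0092 0.135 ] dp cm [0.04 0.05 0.03] turn -0.0003 now local -0.0084 0.0232 0.1355 F [ 0.7 -0.3 -0.1] w 0.09426146960168783 t 10.7167
```

View pics/ov9.png

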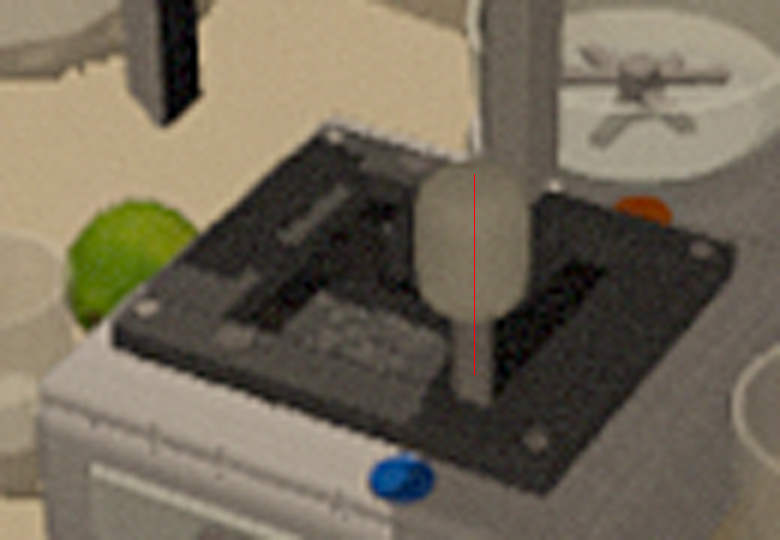

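Call:
{"fn": "arm_command", "kwargs": {
  "grip": [1, 1, 1, 1, 1, 1, 1, 1, 1, 1],
  "dp": [
    [-0.1, 0, 0],
    [-0.1, 0, 0],
    [0.5, 0, 0],
    [2.0, 0, 0],
    [3.0, 0, 0.5],
    [3.0, -2, 1],
    [3.0, -5, 2],
    [3.0, -8, 4],
    [3.0, -10, 7],
    [3.0, -10, 10]
  ],
  "turn": [0, 0, 0, 0, 0, 0, 0, 0, 0, 0]
}}

```text
clock: 11.6
eef_pos: [0.5294, 0.1127, 0.2397]
eef_rot: [-0.705, -0.046, 0.041, 0.706]
force: [1.2, 0.2, -0.1]
width: 0.094
```

Call:
{"fn": "arm_command", "kwargs": {
  "grip": [1, 1, 1, 1, 1],
  "dp": [
    [0, 0, 3],
    [0, 0, 6],
    [0, 0, 8],
    [0, 0, 8],
    [0, 0, 8]
  ],
  "turn": [0, 0, 0, 0, 0]
}}

```text
clock: 12.02
eef_pos: [0.5164, 0.1923, 0.2352]
eef_rot: [0.706, 0.045, -0.045, -0.706]
force: [0.0, -1.5, -1.1]
width: 0.0944
```

```bash
python3 ov.py ov10 0 0 .135 -.0315 -.030; python3 look.py a10 0 0 .13; python3 knob.py; python3 - <<'E'
from rig import eyes,nets
from h import *
p=eyes.camera("scene")
for k in ["glass_right","glass_left","lime"]: print(k,[r["centre"] for r in nets.regions_of(p,k)][:1])
E
```

```text
world [ 0.5202 -0.0131  0.135 ] dp cm [ -2.23  10.03 -20.42] turn 0.0025 now local 0.0219 0.2042 0.2352 F [ 0.  -1.5 -1.1] w 0.09443043785226124 t 12.0167
world [ 0.5202 -0.0131  0.13  ] dp cm [ -2.19  10.54 -20.24] turn -0.0001 now local 0.022 0.2025 0.2352 F [-0.5 -0.8 -0.7] w 0.09400728425119892 t 12.0667
top 0.58 [337.7 247.5] local mm [-30.7 -30.2] area 197 242
scene 0.89 [338.  243.4] local mm [-39.  -33.7] area 542 507
glass_right [[401.3, 284.1]]
glass_left [[253.5, 259.4]]
lime [[342.4, 257.9]]
```

View pics/ov10.png

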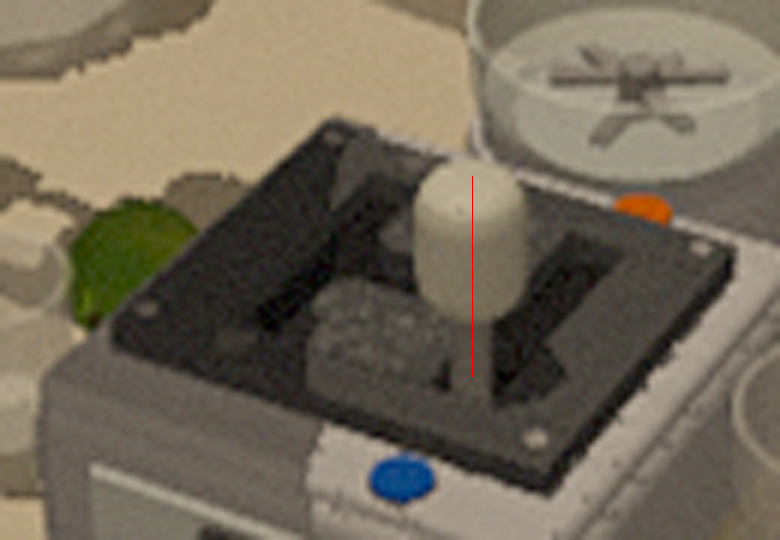

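View pics/a10.png

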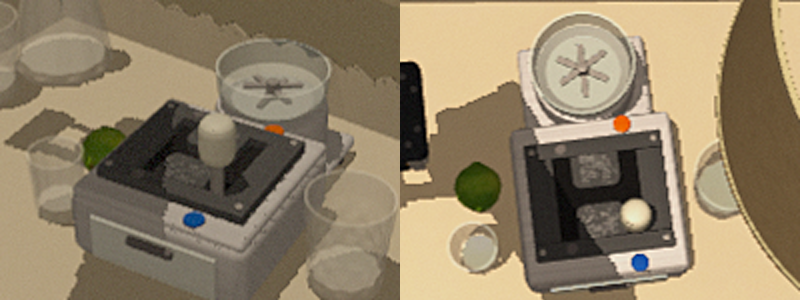

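The lever is in the front (blue) slot at about (-31, -30) mm. The glasses and lime look unmoved, and the arm is clear.

```bash
python3 -c "
from rig import finish_job; print(finish_job())"
```

```text
the job is handed in; nothing more can be done
None
```

I pushed the lever through the gate with the outside of one fingertip of the open gripper: forward into neutral, across to the right leg, then forward into the blue-disc slot. That took about 12 s of the 59 s. I then backed the arm off and handed the job in; no verdict was reported.

**Lever position:** The last top view puts the lever about 31 mm into the blue slot at y = -30 mm. The task needed at least 25 mm. The overlay on the scene picture agrees to within a millimetre or so.

**Forces:** Forces read at the end of each move stayed at noise level, about 2 N or less. The gripper stayed open throughout, and the lever was never pinched.

**Surroundings:** The glasses and the lime look unmoved in the last pictures.

**Checks that disagreed:**
- **Scene-view lever estimate:** The automatic fit from the scene picture gave -39 / -34 mm, which is beyond the slot end. The same fit was already 6–11 mm off earlier, so I disregarded it.
- **Lime detection:** The network's last lime detection landed on the crusher, at (342, 258). I judged it a false detection, because the pictures show the lime in its place.

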